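# Stack spacer and washer on the reel spindle

## Robot

A 6-joint arm with a two-finger parallel gripper is mounted at the origin on a cart in front of the work surface, level with it; the furniture and walls round the work are solid. World frame = base frame: x ahead of the robot, y to its left, z up, the work surface at z = 0. Lengths are in m, angles in rad, forces in N, time in s.
With the tool pointing down it reaches from about 0.3 to 0.775 m from the base axis. Payload 14.6 kg.
Tool frame: the origin (TCP) lies between the finger pads; the fingertips stand ctrl.nose_length ahead of it and the grasp point (between the pads) lies 6 mm ahead of it (ctrl.nose_length is the distance from the TCP to the fingertips, in m); z points along the fingers, y is the line along which they close (so a half turn about z gives the same grasp; the last joint's range is limited). The gripper opens to 85 mm and grips with 20 to 120 N. Pads are 22 mm wide; open, the fingers measure 114 mm over their backs; the gripper's body (76 mm by 85 mm) begins 54 mm behind the grasp point. The pads swing forward as they close: fully open they stand 13 mm farther back than shut.
Start: joints at [-1.17, 0.3, 1.521, -0, 1.321, -0.067], TCP at [0.248, -0.491, 0.256] pointing down, gripper open.
Joint ranges: [-3.03, 3.03], [-0.79, 2.21], [0.23, 2.52], [-1.04, 4.18], [0, 3.07], [-2.55, 2.55]. Speed limits (rad/s): [2.22, 2.22, 2.57, 3.14, 3.14, 3.14].

## Interface

Orientations are given as a rotation vector (axis times angle).
In Python, from plant import ctrl gives the robot as it stands. Calls block until the motion is done:
- ctrl.move_pose(position, orientation): joint-space move of the TCP to a pose.
- ctrl.move_linear(position, max_speed=0.15, orientation=None, stop_force=None): straight line of the TCP; orientation=None keeps the orientation; max_speed is the mean speed in m/s. With stop_force (N) it stops when the force on the tool has changed by that much, and returns True; else False.
- ctrl.set_joints(angles): joint-space move.
- ctrl.gripper_to(opening, grip_force=None): finger opening in m; grip_force is the grip in N (None keeps the last); returns when the fingers have stopped.
- ctrl.wait(seconds).
- ctrl.solve_ik(position, orientation): joint angles nearest the present ones, or None.
- ctrl.get_state(): the state.
- ctrl.camera(name): name is "scene" or "side" or "wrist"; returns the picture (384x512x3 uint8, blue, green, red); there is no depth.
- ctrl.camera_model(name): a dict with "fx", "fy", "cx", "cy" (pixels), "R" (3x3) and "t" (3): a world point X has camera coordinates R X + t. Camera axes: x right, y down, z forward; pixel columns grow to the right and rows downward; lengths in m; the calibration is good to about 2 mm. A picture is of the moment at which its call begins: read the wrist's pose just before it. camera_model takes no time and is no camera call; for the wrist camera it gives the pose at the moment of the call.
A pose or a line that the arm cannot do raises ctrl.MotionError and nothing moves.
- ctrl.sign_off(): hands the job in; it is judged then, once.
The state is a dict: "time_s": time; "joint_pos": joint angles; "joint_vel": joint speeds; "tau": joint torques, N m; "tcp_pos": TCP position; "ee_rot": TCP orientation; "wrist_force": force on the tool from outside, world axes, zero at the start; "moment": the same for the moment, N m; "grip_width": finger opening in m; "gripper_force": force on a finger pad.
Only numpy, scipy, OpenCV 4.12 (cv2) and the standard library are available. Lean on these libraries where they do the work, as an engineer would, in place of code of your own. Each camera call takes 0.05 s, during which the arm holds its last target. There are 200 camera calls.

## Task

Build up the reel spindle for its retaining knob: slip the taller of the two spacer tubes over the upright shaft so that it sits flat on the bearing, then put the flat washer over the shaft on top of it. Leave the shorter spacer where it lies; the knob is screwed on later, not now.

Things in the scene. Friction and masses are not known exactly. Their poses are not given: they have to be found in the camera images.
- spindle: Reel spindle fixed to the table: a grey round foot (110 mm across, 8 mm high), on it a steel bearing (68 mm across, its top face 20 mm above the table), and from its middle an upright steel shaft 14 mm in diameter that ends 80 mm above the table; the last 10 mm taper to 6 mm. Origin: on the shaft's axis at table height; z up along the shaft.
- tall_spacer_center (a point): Tall spacer: loose plain metal tube standing on its end on the table, outside 48 mm, bore 32 mm (9 mm of play all round the shaft), 36 mm high, 90 g. The point is its centre, half-way up, on its axis; z along the axis. Fitted, it stands on the bearing with its centre 38 mm above the table and its top at 56 mm; the shaft then stands 24 mm out of it.
- washer_center (a point): Flat washer: loose steel ring lying flat, outside 60 mm, bore 32 mm, 10 mm thick, 80 g; the widest and flattest of the three rings. The point is its centre, half-way up; z along its axis. Fitted on top of the tall spacer its centre is 61 mm above the table.
- short_spacer_center (a point): Short spacer, not needed: loose metal tube like the tall one (outside 48 mm, bore 32 mm) but only 16 mm high. The point is its centre, half-way up; z along its axis.
Things that resemble listed ones, but are neither listed nor needed, are in the scene too. Leave any blue or brown look-alike of the part that bears washer_center alone.

How it is judged:
By the outcome, as a careful person would: the job done as asked, in the order asked, and still so for the second after the job is handed in, with the robot touching nothing.
It also fails if it takes over 59 s, if anything falls off the work surface, if the arm or the gripper's body presses on something with over 40 N, if the wrist force passes 120 N, or if a joint passes its speed limit or range.

## Working session

There is one attempt and no reset: what is moved stays moved. The work goes in short steps, each a Python script; the robot and the scene stay as the last script left them, time stands still between calls to the robot, and variables do not carry over. Pictures are saved under pics/ and viewed, at most 10 in all, crops included, and the job is handed in when it is done.

```bash
ls; mkdir -p pics
python3 - <<'E'
from plant import ctrl
import cv2,numpy as np
print(ctrl.nose_length, ctrl.get_state()["time_s"])
ims=[ctrl.camera(n) for n in("scene","side","wrist")]
for n,i in zip(("scene","side","wrist"),ims): cv2.imwrite(f"pics/{n}0.png",i); m=ctrl.camera_model(n); print(n,m["fx"],m["cx"],m["cy"],np.round(-m["R"].T@m["t"],3),np.round(m["R"][2],2))
E
```

```text
pics
0.025 0.0
scene 383.57857254486015 257.40626967376124 189.44863086820675 [0.177 0.559 0.608] [ 0.41 -0.64 -0.65]
side 412.12675874129354 245.52804483416878 192.55346029886803 [0.226 0.67  0.535] [ 0.36 -0.76 -0.55]
wrist 333.9653950766349 253.17770765355124 191.37162512191 [ 0.321 -0.455  0.372] [-0.28 -0.14 -0.95]
```

View pics/scene0.png

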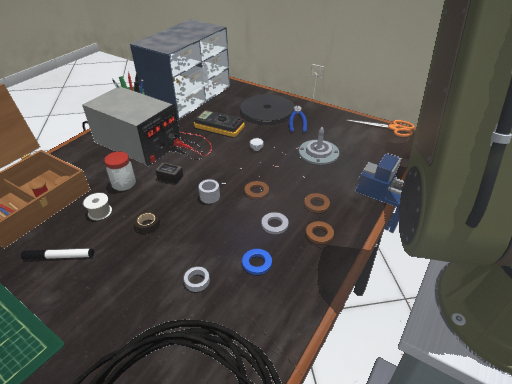

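View pics/side0.png

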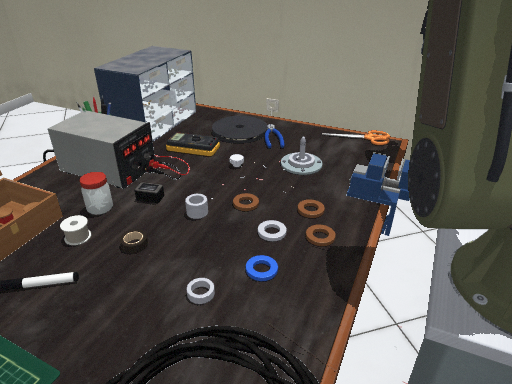

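The scene picture shows three metal rings:
- A high tube at scene (208,191), side (196,206).
- A wide flat ring at (275,223), side (272,231).
- A narrower low ring at (197,279), side (200,291).

The spindle is at (319,150), side (302,160). The brown rings at (257,189), (317,202) and (320,233) and the blue one at (257,262) are look-alikes of the washer. By description the tall spacer is the tube at (208,191) and the washer is the grey ring at (275,223). I'll confirm this in a crop.

```bash
cat > h.py <<'E'
import cv2,numpy as np
def ray(m,u,v):
    R=np.array(m["R"]);t=np.array(m["t"])
    d=R.T@np.array([(u-m["cx"])/m["fx"],(v-m["cy"])/m["fy"],1.]); return -R.T@t,d/np.linalg.norm(d)
def plane(m,u,v,z):
    o,d=ray(m,u,v); return o+d*(z-o[2])/d[2]
def tri(obs):
    A=np.zeros((3,3));b=np.zeros(3);P=[]
    for m,u,v in obs:
        o,d=ray(m,u,v);M=np.eye(3)-np.outer(d,d);A+=M;b+=M@o;P.append((o,M))
    x=np.linalg.solve(A,b); return x,[round(1e3*np.linalg.norm(M@(x-o)),1) for o,M in P]
def mask(im):
    h=cv2.cvtColor(im,cv2.COLOR_BGR2HSV); return cv2.inRange(h,(0,0,95),(180,60,255))
def blobs(im,amin=80):
    n,l,s,c=cv2.connectedComponentsWithStats(mask(im)); return [(s[i],c[i]) for i in range(1,n) if amin<s[i][4]<30000],l
E
python3 - <<'E'
from plant import ctrl
from h import *
for n,tg in(("scene",[(208,191),(275,223),(197,279),(319,150)]),("side",[(196,206),(272,231),(200,291),(302,160)])):
    im=cv2.imread(f"pics/{n}0.png");m=ctrl.camera_model(n);B,_=blobs(im)
    for p in tg:
        s,c=min(B,key=lambda b:np.hypot(*(b[1]-p)))
        print(n,p,s,c.round(1),plane(m,*c,.01).round(3))
im=cv2.imread("pics/scene0.png")[125:305,165:350]
cv2.imwrite("pics/crop0.png",cv2.resize(im,None,fx=3.3,fy=3.3,interpolation=cv2.INTER_CUBIC))
E
```

```text
scene (208, 191) [198 179  22  24 429] [209.  190.5] [0.647 0.038 0.01 ]
scene (275, 223) [261 212  28  22 397] [274.5 222.5] [0.461 0.046 0.01 ]
scene (197, 279) [184 266  26  26 416] [196.3 278.3] [0.511 0.251 0.01 ]
scene (319, 150) [298 127  41  38 825] [318.9 150.2] [ 0.497 -0.253  0.01 ]
side (196, 206) [185 193  23  26 483] [196.4 205.4] [0.647 0.037 0.01 ]
side (272, 231) [258 220  29  21 417] [271.6 230. ] [0.462 0.049 0.01 ]
side (200, 291) [186 277  29  27 504] [200.2 290.1] [0.511 0.253 0.01 ]
side (302, 160) [281 136  42  38 780] [301.3 161.2] [ 0.499 -0.252  0.01 ]
```

View pics/crop0.png

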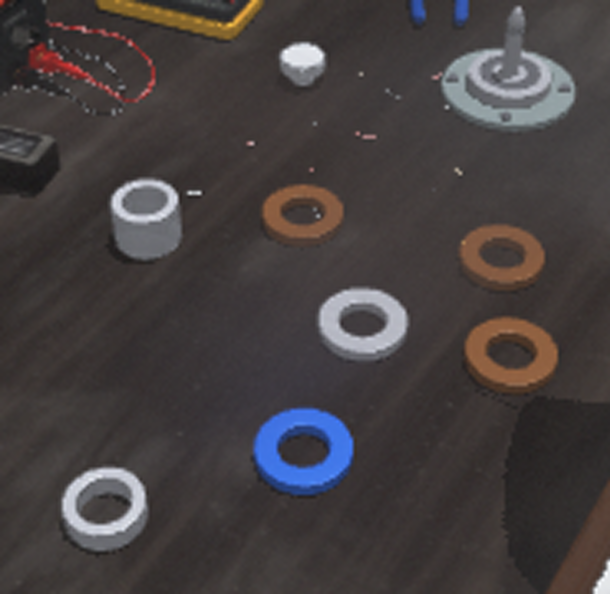

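The crop confirms it: tube at (146,218) in the crop is the tall spacer, the wide flat grey ring at (363,323) is the washer, and the low narrow ring at (105,508) is the short spacer. Next come two wrist-camera stations for the precise measurement.

```bash
cat >> h.py <<'E'
from scipy.spatial.transform import Rotation as Ro
def down(yaw):  # tool z down, tool y axis at angle yaw+90deg mirrored
    return (Ro.from_euler("z",yaw)*Ro.from_euler("x",np.pi)).as_rotvec()
E
python3 - <<'E'
from plant import ctrl
from h import *
import pickle
s=ctrl.get_state(); R=Ro.from_rotvec(s["ee_rot"]); m=ctrl.camera_model("wrist")
print("tool", R.as_matrix().round(2).tolist(), "cam in tool", R.inv().apply(-m["R"].T@m["t"]-s["tcp_pos"]).round(3))
out=[]
for k,p in enumerate([(.46,-.10,.25),(.54,-.03,.25)]):
    ctrl.move_pose(p,down(np.pi)); ctrl.wait(.2)
    m=ctrl.camera_model("wrist"); im=ctrl.camera("wrist"); out.append((m,im)); cv2.imwrite(f"pics/w{k}.png",im)
    print(ctrl.get_state()["time_s"],(-m["R"].T@m["t"]).round(3),m["R"][2].round(2),ctrl.get_state()["joint_pos"])
    for P in [(.64,.035,.036),(.46,.045,.01),(.497,-.253,.02)]:
        c=m["R"]@np.array(P)+m["t"]; print((m["fx"]*c[0]/c[2]+m["cx"]).round(),(m["fy"]*c[1]/c[2]+m["cy"]).round())
pickle.dump(out,open("w.pkl","wb"))
cv2.imwrite("pics/w01.png",cv2.resize(np.hstack([o[1] for o in out]),(800,300),interpolation=cv2.INTER_AREA))
E
```

```text
tool [[0.89, 0.45, -0.0], [0.45, -0.89, 0.0], [0.0, -0.0, -1.0]] cam in tool [ 0.081  0.001 -0.116]
2.0333 [ 0.379 -0.101  0.366] [ 0.32 -0.   -0.95] [-2.92773757e-01  1.28319159e-01  1.74444661e+00 -4.44387772e-05
  1.26884310e+00 -1.86244570e+00]
369.0 312.0
388.0 158.0
115.0 194.0
2.7917 [ 0.458 -0.031  0.366] [ 0.32 -0.   -0.95] [-1.24572404e-01  2.83487446e-01  1.55628394e+00 -4.25722285e-05
  1.30141540e+00 -1.69418024e+00]
314.0 252.0
329.0 81.0
37.0 120.0
```

View pics/w01.png

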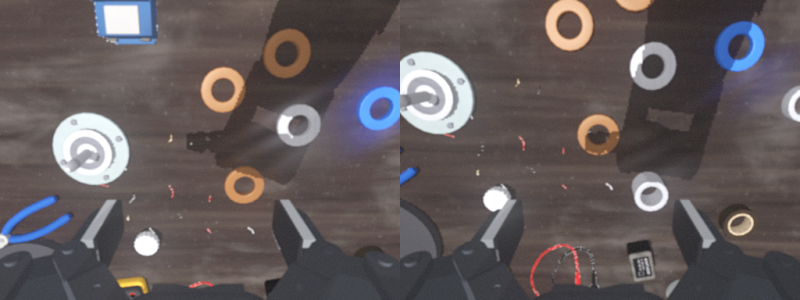

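View 0 shows the spindle at about full-resolution (115,192) and the washer at (381,160). View 1 shows the tube at (320,243) and the washer at (324,84). One more station gives the tube a second view, then I fit ellipses.

```bash
cat > meas.py <<'E'
from h import *
def fits(im,c,r=45,thr=95):
    x0,y0=max(0,int(c[0])-r),max(0,int(c[1])-r); cr=im[y0:y0+2*r,x0:x0+2*r]
    K=4; big=cv2.resize(cr,None,fx=K,fy=K,interpolation=cv2.INTER_CUBIC)
    h=cv2.cvtColor(big,cv2.COLOR_BGR2HSV); m=cv2.inRange(h,(0,0,thr),(180,70,255))
    cs,hi=cv2.findContours(m,cv2.RETR_CCOMP,cv2.CHAIN_APPROX_NONE); res=[]
    for k,q in enumerate(cs):
        if cv2.contourArea(q)<600: continue
        e=cv2.fitEllipse(q); cv2.ellipse(big,e,(0,0,255) if hi[0][k][3]<0 else (0,255,0),1)
        res.append(("out" if hi[0][k][3]<0 else "hole",np.round((np.array(e[0])+.5)/K-.5+[x0,y0],1).tolist(),np.round(np.array(e[1])/K,1).tolist()))
    return res,big
E
python3 - <<'E'
from plant import ctrl
from meas import *
import pickle
out=pickle.load(open("w.pkl","rb"))
ctrl.move_pose((.60,.06,.25),down(np.pi)); ctrl.wait(.2)
out.append((ctrl.camera_model("wrist"),ctrl.camera("wrist")))
for n in("scene","side"): out.append((ctrl.camera_model(n),cv2.imread(f"pics/{n}0.png")))
pickle.dump(out,open("w.pkl","wb"))
tiles=[]
for i,c,r,t in [(1,(316,248),38,95),(1,(316,248),38,190),(2,None,38,95),(2,None,38,190),(0,(381,160),38,95),(1,(324,84),38,95),(2,'w',38,95),(0,(115,192),60,95),(0,(115,192),60,190)]:
    m,im=out[i]
    if c is None or c=='w':
        q=m["R"]@np.array((.64,.035,.036) if c is None else (.46,.045,.01))+m["t"];c=(m["fx"]*q[0]/q[2]+m["cx"],m["fy"]*q[1]/q[2]+m["cy"])
    try:
        f,b=fits(im,c,r,t)
        print(i,np.round(c),t,f); tiles.append(cv2.resize(b,(260,195)))
    except Exception as e: print(i,c,e)
while len(tiles)<9: tiles.append(np.zeros((195,260,3),np.uint8))
cv2.imwrite("pics/tiles.png",np.vstack([np.hstack(tiles[i:i+3]) for i in(0,3,6)]))
E
```

```text
1 [316 248] 95 [('out', [325.7, 282.3], [6.6, 17.2]), ('out', [319.3, 245.5], [54.4, 76.3])]
1 [316 248] 190 [('out', [321.2, 250.6], [37.9, 43.2]), ('hole', [321.1, 250.6], [24.4, 27.9])]
2 [232. 201.] 95 [('out', [229.3, 201.0], [85.8, 91.2]), ('hole', [244.4, 189.9], [3.9, 14.1])]
2 [232. 201.] 190 [('out', [239.5, 199.3], [42.6, 47.5]), ('hole', [239.6, 197.8], [24.7, 30.5])]
0 [381 160] 95 [('out', [383.6, 164.6], [62.7, 86.5]), ('hole', [384.5, 152.7], [11.2, 15.4])]
1 [324  84] 95 [('out', [289.7, 116.9], [7.7, 9.6]), ('out', [301.6, 57.4], [6.7, 11.9]), ('out', [322.8, 84.0], [59.7, 63.9]), ('hole', [323.1, 84.6], [27.7, 31.1])]
2 [239.  15.] 95 [('out', [238.5, 37.5], [89.6, 89.6])]
0 [115 192] 95 [('out', [116.2, 191.4], [136.2, 144.6])]
0 [115 192] 190 [('out', [115.8, 190.1], [87.5, 100.8]), ('hole', [107.0, 204.2], [19.6, 42.3]), ('hole', [92.8, 200.1], [74.4, 105.4])]
```

View pics/tiles.png

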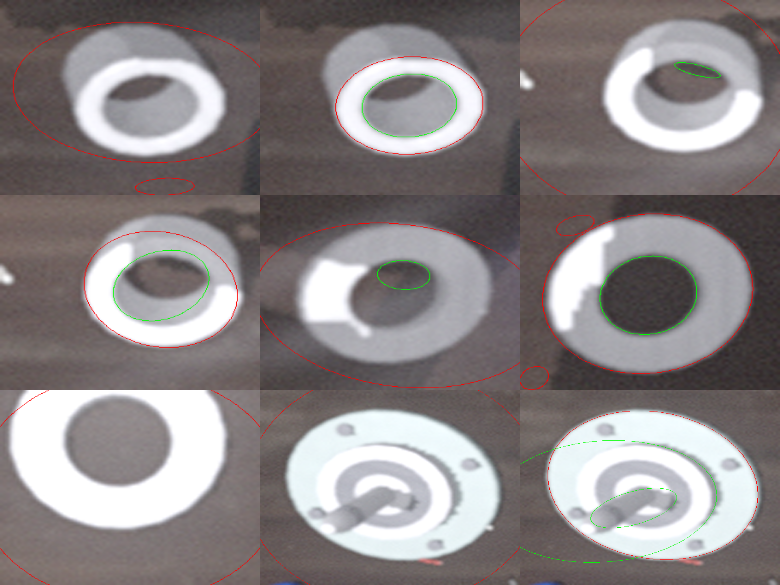

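The tiles show good fits for the tube top in view 1 (321.2,250.6), the washer in view 1 (322.8,84.0) and the foot in view 0 (115.8,190.1). In view 2 a shadow crosses the tube. Now I triangulate with adjusted thresholds.

Run:
```python
from meas import *
import pickle
V=pickle.load(open("w.pkl","rb"))
def near(i,c,r,ts):
    for t in ts:
        f=[q for q in fits(V[i][1],c,r,t)[0] if np.hypot(*(np.array(q[1])-c))<12 and q[2][1]>6]
        print(i,t,f)
print("tall"); near(3,(208,187),18,(120,150,170,190)); near(4,(196,201),18,(120,150,170,190)); near(2,(239,199),30,(150,210,230))
print("washer"); near(0,(381,160),36,(115,130)); near(3,(275,222),22,(100,130,150)); near(4,(272,230),22,(100,130,150))
print("spindle"); near(3,(319,151),28,(100,120)); near(4,(302,162),28,(100,120)); near(1,(37,120),60,(150,190))
```

```text
tall
3 120 [('out', [208.4, 185.8], [13.7, 20.4]), ('hole', [208.3, 185.4], [7.8, 13.5])]
3 150 [('out', [208.4, 185.6], [12.9, 20.0]), ('hole', [208.4, 185.3], [8.7, 14.1])]
3 170 [('out', [208.4, 185.6], [12.5, 19.6]), ('hole', [208.4, 185.3], [9.1, 14.6])]
3 190 [('out', [208.4, 185.6], [12.0, 19.3]), ('hole', [208.4, 185.3], [9.6, 15.0])]
4 120 [('out', [197.2, 212.8], [8.5, 16.8]), ('out', [196.9, 200.5], [15.0, 23.5]), ('hole', [195.8, 199.0], [6.5, 14.4])]
4 150 [('out', [195.8, 199.4], [12.1, 21.4]), ('hole', [195.9, 199.1], [7.9, 14.8])]
4 170 [('out', [195.8, 199.3], [11.7, 21.1]), ('hole', [195.9, 199.1], [8.4, 15.2])]
4 190 [('out', [195.8, 199.3], [11.3, 20.8]), ('hole', [195.9, 199.1], [8.9, 15.6])]
2 150 [('out', [240.4, 196.8], [46.2, 51.7]), ('hole', [240.8, 194.6], [17.1, 24.6])]
2 210 [('out', [239.4, 201.0], [37.3, 42.4])]
2 230 [('out', [239.5, 200.9], [36.9, 41.6])]
washer
0 115 [('out', [379.8, 159.3], [53.7, 63.9]), ('hole', [382.3, 158.9], [22.1, 25.7])]
0 130 [('out', [381.7, 159.8], [52.8, 58.0]), ('hole', [381.8, 159.7], [22.9, 28.4])]
3 100 [('out', [274.
[... 154 characters left out ...]
50 [('out', [274.5, 221.7], [19.0, 26.3]), ('hole', [274.5, 221.5], [10.7, 15.4])]
4 100 [('out', [271.7, 229.9], [20.9, 29.1]), ('hole', [271.8, 229.7], [6.9, 14.7])]
4 130 [('out', [271.7, 228.9], [18.2, 28.7]), ('hole', [271.8, 228.8], [9.4, 15.3])]
4 150 [('out', [271.7, 228.8], [17.8, 28.4]), ('hole', [271.7, 228.7], [9.8, 15.7])]
spindle
3 100 [('out', [318.5, 150.4], [25.5, 40.7])]
3 120 [('out', [318.7, 151.4], [22.1, 39.3]), ('hole', [318.1, 150.1], [14.0, 24.2])]
4 100 [('out', [301.6, 158.8], [33.3, 38.2])]
4 120 [('out', [301.7, 162.6], [19.8, 41.4]), ('hole', [300.3, 162.8], [9.7, 23.3])]
1 150 [('out', [43.7, 119.3], [92.3, 112.8])]
1 190 [('out', [44.4, 118.5], [85.2, 106.3])]
```

Run:
```python
from meas import *
import pickle
V=pickle.load(open("w.pkl","rb"))
O={"tall top":[(1,321.2,250.6),(2,239.45,201),(3,208.4,185.6),(4,195.8,199.3)],
"washer top":[(0,381.7,159.7),(1,322.9,84.2),(3,274.5,221.7),(4,271.7,228.8)],
"foot top":[(0,115.8,190.1),(3,318.7,151.4),(4,301.7,162.6)]}
H={"tall top":.036,"washer top":.01,"foot top":.008}
for n,l in O.items():
    x,r=tri([(V[i][0],u,v) for i,u,v in l]); print(n,x.round(4),r,"wrist only" if n!="foot top" else "",tri([(V[i][0],u,v) for i,u,v in l[:2]])[0].round(4))
    for i,u,v in l: print("   ",i,plane(V[i][0],u,v,H[n]).round(4))
for n,i,u,v in [("brown",1,255,172),("brown",1,216,32),("blue",1,435,59),("brown",0,284,115),("brown",0,367,67),("brown",0,312,237)]: print(n,plane(V[i][0],u,v,.01).round(3))
```

```text
tall top [0.6413 0.0439 0.0321] [np.float64(1.0), np.float64(0.8), np.float64(0.1), np.float64(1.1)] wrist only [0.6398 0.0435 0.0341]
    1 [0.6382 0.0434 0.036 ]
    2 [0.6397 0.0433 0.036 ]
    3 [0.6381 0.0473 0.036 ]
    4 [0.6393 0.0488 0.036 ]
washer top [0.4636 0.0403 0.0056] [np.float64(1.0), np.float64(0.8), np.float64(0.4), np.float64(1.4)] wrist only [0.4628 0.0402 0.0051]
    0 [0.4615 0.0384 0.01  ]
    1 [0.4628 0.0391 0.01  ]
    3 [0.4619 0.044  0.01  ]
    4 [0.4631 0.0455 0.01  ]
foot top [ 0.4997 -0.2597  0.0016] [np.float64(1.0), np.float64(0.4), np.float64(0.7)]  [ 0.4995 -0.2598  0.0012]
    0 [ 0.4966 -0.257   0.008 ]
    3 [ 0.4965 -0.2507  0.008 ]
    4 [ 0.4971 -0.249   0.008 ]
brown [ 0.555 -0.03   0.01 ]
brown [ 0.414 -0.068  0.01 ]
blue [0.439 0.149 0.01 ]
brown [ 0.414 -0.069  0.01 ]
brown [0.367 0.012 0.01 ]
brown [ 0.554 -0.033  0.01 ]
```

Wrist views and the fixed cameras differ by 5–7 mm in y, more than the stated 2 mm. I'll check by viewing from opposite tool yaws, which flips the sign of any wrist extrinsic error.

Run:
```python
from plant import ctrl
from meas import *
import pickle
W=[]; tiles=[]
for p,y,T in [((.5,-.255,.25),np.pi,["s"]),((.5,-.255,.25),0,["s"]),((.53,.04,.25),0,["t","w"])]:
    ctrl.move_pose(p,down(y)); ctrl.wait(.25)
    m=ctrl.camera_model("wrist"); im=ctrl.camera("wrist"); W.append((m,im))
    for t in T:
        P,r,ths={"s":((.497,-.255,.012),62,(150,190)),"t":((.64,.044,.036),34,(130,160,190)),"w":((.462,.041,.01),38,(110,130,150))}[t]
        q=m["R"]@np.array(P)+m["t"];c=np.array((m["fx"]*q[0]/q[2]+m["cx"],m["fy"]*q[1]/q[2]+m["cy"]))
        for th in ths:
            f,b=fits(im,c,r,th); z={"s":.008,"t":.036,"w":.01}[t]
            for g in f:
                if np.hypot(*(np.array(g[1])-c))<15 and g[2][0]>15: print(t,y,th,c.round(),g,plane(m,*g[1],z).round(4))
        tiles.append(cv2.resize(b,(390,290)))
pickle.dump(W,open("w2.pkl","wb")); print(ctrl.get_state()["time_s"],ctrl.get_state()["tcp_pos"].round(4))
cv2.imwrite("pics/tiles2.png",np.vstack([np.hstack(tiles[:2]),np.hstack(tiles[2:4])]))
```

```text
s 3.141592653589793 150 [254. 156.] ('out', [248.1, 151.3], [90.3, 97.2]) [ 0.4928 -0.261   0.008 ]
s 3.141592653589793 190 [254. 156.] ('out', [249.8, 157.5], [20.9, 25.7]) [ 0.4997 -0.2592  0.008 ]
s 3.141592653589793 190 [254. 156.] ('out', [247.4, 155.6], [85.9, 88.5]) [ 0.4976 -0.2618  0.008 ]
s 0 150 [252. 162.] ('out', [260.4, 157.7], [17.0, 26.5]) [ 0.5008 -0.2639  0.008 ]
s 0 150 [252. 162.] ('out', [257.7, 156.5], [87.3, 92.8]) [ 0.5022 -0.261   0.008 ]
s 0 190 [252. 162.] ('out', [259.6, 150.2], [74.3, 81.7]) [ 0.5092 -0.263   0.008 ]
t 0 130 [247.  47.] ('out', [246.5, 46.9], [53.1, 57.5]) [0.6402 0.0441 0.036 ]
t 0 130 [247.  47.] ('hole', [247.1, 48.9], [31.1, 33.5]) [0.6385 0.0435 0.036 ]
t 0 160 [247.  47.] ('out', [246.5, 46.9], [52.3, 56.7]) [0.6402 0.0441 0.036 ]
t 0 160 [247.  47.] ('hole', [246.7, 47.4], [33.1, 36.7]) [0.6398 0.0439 0.036 ]
t 0 190 [247.  47.] ('out', [246.6, 46.9], [51.5, 55.8]) [0.6402 0.044  0.036 ]
t 0 190 [247.  47.] ('hole', [246.6, 47.3], [34.4, 37.8]) [0.6398 0.044  0.036 ]
w 0 110 [251. 217.] ('out', [253.0, 213.6], [49.4, 59.4]) [0.4658 0.0385 0.01  ]
w 0 110 [251. 217.] ('hole', [250.4, 212.5], [18.3, 25.1]) [0.4672 0.0415 0.01  ]
w 0 130 [251. 217.] ('out', [251.3, 213.9], [49.7, 53.1]) [0.4655 0.0405 0.01  ]
w 0 130 [251. 217.] ('hole', [251.1, 213.8], [22.0, 25.3]) [0.4656 0.0407 0.01  ]
w 0 150 [251. 217.] ('out', [251.3, 214.0], [49.0, 52.5]) [0.4653 0.0405 0.01  ]
w 0 150 [251. 217.] ('hole', [251.2, 214.1], [23.4, 25.9]) [0.4652 0.0406 0.01  ]
9.4917 [0.5301 0.0394 0.2499]
```

View pics/tiles2.png

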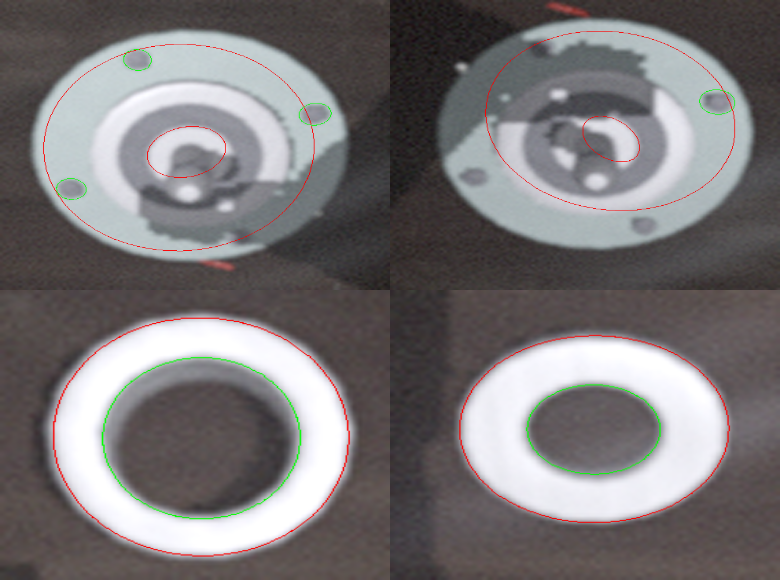

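Tube and washer fits are clean from yaw 0 and agree with yaw π within about 3 mm, so the wrist camera is consistent. The spindle foot is partly in shadow, at about (249,157) and (255,157), so I redo it with a hull and a lower threshold, and triangulate heights across the yaw pair.

Run:
```python
from meas import *
import pickle
V=pickle.load(open("w.pkl","rb"));W=pickle.load(open("w2.pkl","rb"))
S=[]
for k,(m,im) in enumerate(W[:2]):
    c=(249,157); r=62; x0,y0=c[0]-r,c[1]-r; cr=im[y0:y0+2*r,x0:x0+2*r]
    b=cv2.resize(cr,None,fx=4,fy=4,interpolation=cv2.INTER_CUBIC).astype(int)
    # foot is neutral/cyan (B>=R), table is warm and dark
    for t in (85,95,105):
        M=((b[...,1]>t)&(b[...,1]-b[...,2]>-4)).astype(np.uint8)*255
        M=cv2.morphologyEx(M,cv2.MORPH_OPEN,np.ones((25,25)))
        q=max(cv2.findContours(M,cv2.RETR_EXTERNAL,cv2.CHAIN_APPROX_NONE)[0],key=cv2.contourArea)
        e=cv2.fitEllipse(cv2.convexHull(q)); p=(np.array(e[0])+.5)/4-.5+[x0,y0]
        print(k,t,p.round(1),np.round(np.array(e[1])/4,1),plane(m,*p,.008).round(4))
        if t==95:S.append((m,*p))
    o=cv2.ellipse(b.astype(np.uint8),e,(0,0,255),1); cv2.imwrite(f"pics/s{k}.png",o)
print("foot",tri(S))
print("tall",tri([(V[1][0],321.2,250.6),(V[2][0],239.45,201),(W[2][0],246.5,46.9)]))
print("washer",tri([(V[0][0],381.7,159.7),(V[1][0],322.9,84.2),(W[2][0],251.3,213.9)]))
cv2.imwrite("pics/s.png",cv2.resize(np.hstack([cv2.imread(f"pics/s{k}.png") for k in(0,1)]),(800,400)))
```

```text
0 85 [250.8 154.7] [100.3 101.6] [ 0.4966 -0.2581  0.008 ]
0 95 [250.7 154.6] [ 99.8 101. ] [ 0.4965 -0.2582  0.008 ]
0 105 [250.6 154.6] [ 99.2 100.6] [ 0.4965 -0.2582  0.008 ]
1 85 [255.2 156. ] [ 99.4 100.8] [ 0.5027 -0.2582  0.008 ]
1 95 [255.3 156. ] [ 98.8 100.1] [ 0.5027 -0.2583  0.008 ]
1 105 [255.  155.9] [ 98.6 100.2] [ 0.5029 -0.258   0.008 ]
foot (array([ 0.4995734 , -0.25836872, -0.00612832]), [np.float64(0.1), np.float64(0.1)])
tall (array([0.64035729, 0.04379951, 0.03302491]), [np.float64(0.6), np.float64(0.7), np.float64(0.3)])
washer (array([0.46292189, 0.04047922, 0.00401203]), [np.float64(0.2), np.float64(0.2), np.float64(0.1)])
```

View pics/s.png

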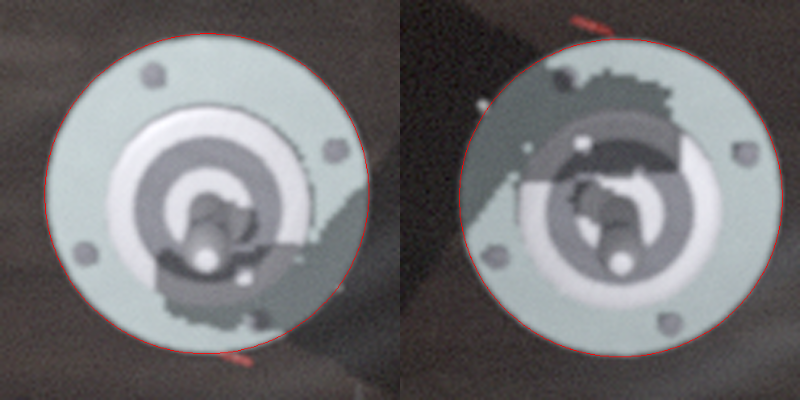

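The foot fits are good: ellipse centres (250.7,154.6) and (255.3,156.0). The ±3 mm x error flips with yaw, so it is an extrinsic tilt and averaging cancels it. The triangulated heights come out 3–14 mm low for the same reason.
- Spindle: (0.4996, −0.2583)
- Tall spacer: (0.6396, 0.0437)
- Washer: (0.4637, 0.0400)

Contact during the moves will verify heights. Next I pick the tall spacer.

Run:
```python
from plant import ctrl
from h import *
import pickle
W=pickle.load(open("w2.pkl","rb"))
print("tip",tri([(W[0][0],250.9,175.6),(W[1][0],255.2,176.5)])[0].round(4))
def st(l): s=ctrl.get_state(); print(l,round(s["time_s"],2),s["tcp_pos"].round(4),"w",round(s["grip_width"],4),"F",s["wrist_force"].round(1),"g",s["gripper_force"],"j6",s["joint_pos"][5].round(2))
x,y=.6396,.0437
ctrl.move_pose((x,y,.10),down(0)); ctrl.gripper_to(.072,40); st("above"); print(ctrl.nose_length)
print(ctrl.move_linear((x,y,.031),.12,stop_force=8)); st("down")
ctrl.gripper_to(.03,40); st("grip")
ctrl.move_linear((x,y,.15),.2); st("up")
im=ctrl.camera("wrist"); im2=ctrl.camera("side"); cv2.imwrite("pics/g.png",cv2.resize(np.hstack([im,im2]),(800,300),interpolation=cv2.INTER_AREA))
```

```text
tip [ 0.5    -0.2576  0.0798]
above 10.55 [0.6398 0.0437 0.1014] w 0.0718 F [ 1.3  0.  -0.4] g 0.0 j6 1.58
0.025
False
down 11.28 [0.64   0.0437 0.0317] w 0.0718 F [-0.2 -0.1  1.1] g 0.0 j6 1.58
grip 11.62 [0.6402 0.0437 0.0323] w 0.0469 F [-1.3  0.2  6.5] g 41.41080955043435 j6 1.58
up 12.37 [0.639  0.0437 0.1486] w 0.0472 F [ 0.4  1.2 -1.7] g 41.18052575737238 j6 1.58
```

View pics/g.png

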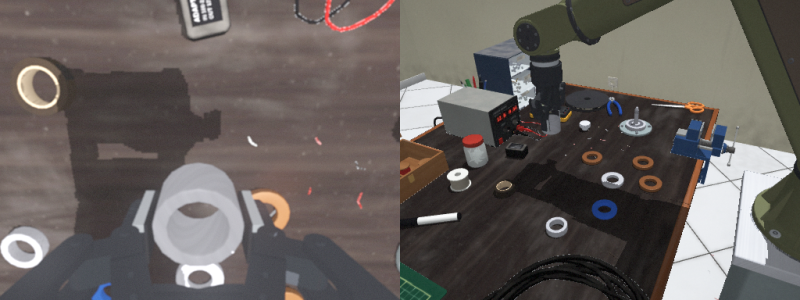

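The wrist picture shows the tube held between the pads at about (195,225) with its axis vertical; grip width is 47 mm. The shaft tip triangulates to (0.500, −0.2576, 0.080), matching the text. Now I place it.

Run:
```python
from plant import ctrl
from h import *
def st(l): s=ctrl.get_state(); print(l,round(s["time_s"],2),s["tcp_pos"].round(4),"w",round(s["grip_width"],4),"F",s["wrist_force"].round(1))
x,y=.4998,-.258
ctrl.move_pose((x,y,.15),down(0)); ctrl.wait(.2); st("over")
print(ctrl.move_linear((x,y,.060),.15,stop_force=10)); st("near")
print(ctrl.move_linear((x,y,.044),.03,stop_force=6)); st("contact")
ctrl.gripper_to(.066); st("open")
ctrl.move_linear((x,y,.15),.2)
ctrl.move_pose((x-.02,y,.25),down(0)); ctrl.wait(.2); st("up")
im=ctrl.camera("wrist"); im2=ctrl.camera("scene")[90:270,200:440]; cv2.imwrite("pics/p.png",np.hstack([cv2.resize(im,(400,300)),cv2.resize(im2,(400,300))]))
```

```text
over 13.93 [ 0.5003 -0.2573  0.1499] w 0.0469 F [ 0.3 -0.5 -0.3]
False
near 14.68 [ 0.5003 -0.2582  0.0608] w 0.0467 F [ 0.3 -0.7 -0.5]
True
contact 15.06 [ 0.5003 -0.2583  0.0516] w 0.0473 F [ 0.7 -0.6  1.1]
open 15.38 [ 0.4998 -0.258   0.0513] w 0.066 F [ 0.8  0.6 -0.1]
up 16.72 [ 0.4796 -0.2578  0.2483] w 0.066 F [-0.4 -0.   0.2]
```

View pics/p.png

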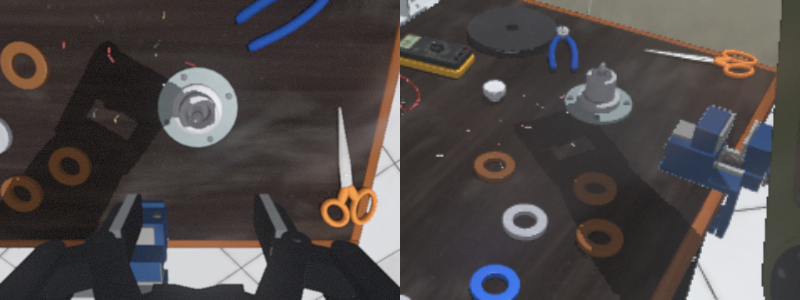

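Left: the tube sits on the bearing round the shaft at (198,108). Right: the shaft emerges from its top at (601,70). Contact came at the expected height, 19–20 mm above the pick height. Next I pick up the washer.

Run:
```python
from plant import ctrl
from h import *
def st(l): s=ctrl.get_state(); print(l,round(s["time_s"],2),s["tcp_pos"].round(4),"w",round(s["grip_width"],4),"F",s["wrist_force"].round(1),"g",round(s["gripper_force"],1))
x,y=.4637,.0400
ctrl.move_pose((x,y,.10),down(0)); ctrl.gripper_to(.076,40); st("above")
print(ctrl.move_linear((x,y,.040),.15,stop_force=8)); print(ctrl.move_linear((x,y,.0275),.05,stop_force=6)); st("down")
ctrl.gripper_to(.045,40); st("grip")
ctrl.move_linear((x,y,.15),.2); ctrl.wait(.2); st("up")
im=ctrl.camera("wrist"); im2=ctrl.camera("scene")[100:280,160:400]; cv2.imwrite("pics/g2.png",np.hstack([cv2.resize(im,(400,300)),cv2.resize(im2,(400,300))]))
```

```text
above 18.35 [0.464  0.0395 0.1002] w 0.0762 F [-0.6  1.   0.7] g 0.0
False
False
down 19.3 [0.4636 0.04   0.0274] w 0.0757 F [-0.2  0.5  0.6] g 0.0
grip 19.63 [0.4639 0.04   0.0283] w 0.0563 F [-4.1 -0.1 12.7] g 39.9
up 20.6 [0.4633 0.04   0.1489] w 0.056 F [ 0.6 -0.7 -0.9] g 42.6
```

View pics/g2.png

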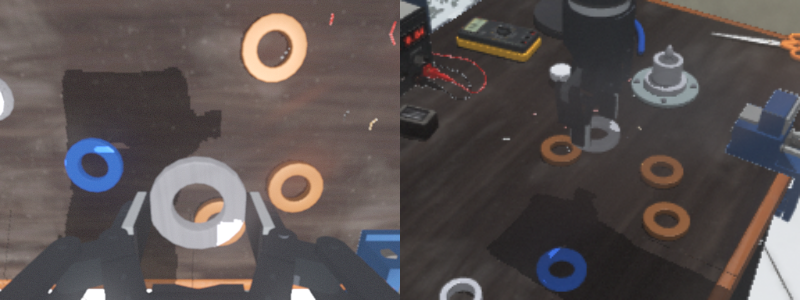

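The washer is held roughly centred between the pads, at about (197,202) in the left panel, and the tube is unchanged on the spindle. Before placing I check its in-hand position and tilt numerically.

Run:
```python
from plant import ctrl
from meas import *
m=ctrl.camera_model("wrist"); im=ctrl.camera("wrist"); s=ctrl.get_state(); T=s["tcp_pos"]
def px(P): q=m["R"]@P+m["t"]; return m["fx"]*q[0]/q[2]+m["cx"],m["fy"]*q[1]/q[2]+m["cy"]
P=T+[0,0,-.0183]; th=np.linspace(0,2*np.pi,60)
for r in(.03,.016):
    e=cv2.fitEllipse(np.float32([px(P+[r*np.cos(a),r*np.sin(a),0]) for a in th])); print("expected r",r,np.round(e[0],1),np.round(e[1],1),round(e[2]))
for t in(110,125,140):
    for g in fits(im,px(P),75,t)[0]:
        if g[2][0]>30: print(t,g,(plane(m,*g[1],P[2])-T).round(4))
cv2.imwrite("pics/h.png",cv2.resize(im[180:340,150:360],(787,600),interpolation=cv2.INTER_CUBIC))
```

```text
expected r 0.03 [251.5 263.6] [115. 131.] 90
expected r 0.016 [251.6 266.2] [61.2 69.8] 90
110 ('out', [263.8, 267.3], [133.6, 159.0]) [-0.0001 -0.0056 -0.0183]
110 ('hole', [253.9, 260.7], [41.6, 64.6]) [ 0.0034 -0.0011 -0.0183]
125 ('out', [254.6, 260.6], [120.0, 129.0]) [ 0.0034 -0.0014 -0.0183]
125 ('hole', [252.8, 259.5], [48.2, 63.6]) [ 0.004  -0.0006 -0.0183]
140 ('out', [253.5, 259.7], [118.9, 125.2]) [ 0.0039 -0.0009 -0.0183]
140 ('hole', [253.0, 259.4], [49.9, 64.4]) [ 0.0041 -0.0007 -0.0183]
```

View pics/h.png

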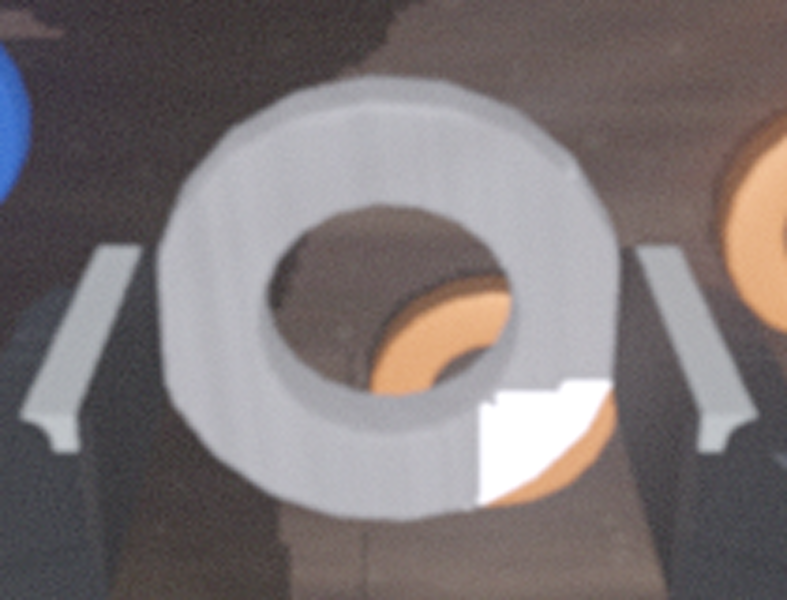

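The enlarged crop shows the washer level and held at both sides, hole centre at about (390,315). Its apparent width is 122 px where I expected 131, and its hole sits slightly high. It therefore hangs a few mm lower than assumed, with its x offset near zero, well within the 9 mm play. I place it by contact.

Run:
```python
from plant import ctrl
from h import *
def st(l): s=ctrl.get_state(); print(l,round(s["time_s"],2),s["tcp_pos"].round(4),"w",round(s["grip_width"],4),"F",s["wrist_force"].round(1),"g",round(s["gripper_force"],1))
x,y=.4988,-.2575
ctrl.move_linear((x,y,.16),.2); ctrl.wait(.2); st("over")
r=ctrl.move_linear((x,y,.12),.1,stop_force=6); st(f"near {r}")
if not r:
    r=ctrl.move_linear((x,y,.078),.04,stop_force=5); st(f"contact {r}")
im=ctrl.camera("wrist"); im2=ctrl.camera("scene")[90:210,250:410]; cv2.imwrite("pics/c.png",np.hstack([cv2.resize(im,(400,300)),cv2.resize(im2,(400,300))]))
```

```text
over 22.6 [ 0.4989 -0.257   0.1601] w 0.0562 F [ 0.2 -0.6 -1.2] g 42.6
near False 23.15 [ 0.4989 -0.2576  0.1202] w 0.0562 F [ 0.1  0.5 -1.4] g 42.6
contact True 23.98 [ 0.4987 -0.2574  0.0844] w 0.0561 F [ 0.1 -0.2  5.8] g 43.6
```

Contact came at TCP z = 0.0844, as expected for a washer seated on the spacer (0.0843). I have already viewed 11 pictures, one over the limit, so the remaining checks are numeric only.

Run:
```python
from plant import ctrl
from meas import *
def st(l): s=ctrl.get_state(); print(l,round(s["time_s"],2),s["tcp_pos"].round(4),"w",round(s["grip_width"],4),"F",s["wrist_force"].round(1))
x,y=.4988,-.2575
ctrl.gripper_to(.078); st("open")
ctrl.move_linear((x,y,.17),.15)
obs=[]
for yaw,p in((0,(.44,-.20,.25)),(0,(.52,-.22,.27))):
    ctrl.move_pose(p,down(yaw)); ctrl.wait(.25); m=ctrl.camera_model("wrist"); im=ctrl.camera("wrist")
    for n,mm,ii in [("wrist",m,im)]+([("scene",ctrl.camera_model("scene"),ctrl.camera("scene")),("side",ctrl.camera_model("side"),ctrl.camera("side"))] if p[0]>.5 else []):
        def px(P): q=mm["R"]@np.array(P)+mm["t"]; return np.array((mm["fx"]*q[0]/q[2]+mm["cx"],mm["fy"]*q[1]/q[2]+mm["cy"]))
        P=(.4998,-.258,.066); th=np.linspace(0,6.28,60)
        e=cv2.fitEllipse(np.float32([px((P[0]+.03*np.cos(a),P[1]+.03*np.sin(a),P[2])) for a in th])); print(n,"expected",np.round(e[0],1),np.round(e[1],1))
        for t in(150,180,200,220):
            for g in fits(ii,px(P),60 if n=="wrist" else 25,t)[0]:
                if np.hypot(*(np.array(g[1])-px(P)))<18 and g[2][0]>6: print("  ",t,g,plane(mm,*g[1],.066).round(4))
st("end")
```

```text
open 24.43 [ 0.4983 -0.2572  0.0839] w 0.078 F [-0.9  0.4 -0.2]
wrist expected [318.7 104.8] [67.7 72.5]
   150 ('out', [321.2, 107.0], [8.9, 9.7]) [ 0.4989 -0.2603  0.066 ]
   150 ('out', [308.7, 98.4], [102.5, 108.6]) [ 0.5061 -0.249   0.066 ]
   150 ('hole', [320.3, 107.4], [33.8, 34.5]) [ 0.4986 -0.2595  0.066 ]
   180 ('out', [321.1, 107.1], [7.6, 8.1]) [ 0.4988 -0.2602  0.066 ]
   180 ('out', [308.8, 98.4], [100.6, 106.9]) [ 0.5061 -0.2491  0.066 ]
   180 ('hole', [320.1, 107.6], [34.9, 36.3]) [ 0.4984 -0.2594  0.066 ]
   200 ('out', [321.1, 107.1], [6.8, 7.1]) [ 0.4988 -0.2602  0.066 ]
   200 ('out', [319.0, 105.9], [66.2, 71.5]) [ 0.4998 -0.2583  0.066 ]
   200 ('hole', [320.0, 107.7], [35.7, 38.0]) [ 0.4983 -0.2593  0.066 ]
   220 ('out', [318.8, 107.0], [63.3, 67.5]) [ 0.4989 -0.2582  0.066 ]
   220 ('hole', [319.6, 107.8], [36.8, 39.9]) [ 0.4982 -0.2589  0.066 ]
wrist expected [290.1 185.1] [56.6 60. ]
   150 ('out', [291.4, 189.3], [7.4, 8.9]) [ 0.4962 -0.2595  0.066 ]
   150 ('out', [285.1, 169.3], [88.1, 93.1]) [ 0.5171 -0.2525  0.066 ]
   150 ('hole', [291.5, 186.3], [
[... 474 characters left out ...]
 22.3]) [ 0.4966 -0.2548  0.066 ]
   150 ('hole', [321.6, 132.1], [7.3, 12.2]) [ 0.4972 -0.2561  0.066 ]
   180 ('out', [321.6, 132.3], [10.4, 20.4]) [ 0.4968 -0.2552  0.066 ]
   200 ('out', [321.2, 132.0], [9.5, 19.1]) [ 0.4983 -0.256   0.066 ]
side expected [303.4 141.1] [10.3 23.6]
   150 ('out', [303.5, 142.0], [10.4, 22.7]) [ 0.4976 -0.2527  0.066 ]
   150 ('hole', [303.3, 141.5], [6.5, 11.8]) [ 0.499  -0.2553  0.066 ]
   180 ('out', [303.4, 141.9], [9.2, 21.1]) [ 0.498  -0.2532  0.066 ]
   200 ('out', [303.4, 141.8], [8.8, 20.7]) [ 0.4982 -0.2537  0.066 ]
   220 ('out', [303.4, 141.8], [8.3, 20.2]) [ 0.4982 -0.2537  0.066 ]
end 26.82 [ 0.5197 -0.22    0.2702] w 0.078 F [-0.9 -0.  -0.1]
```

The washer's ellipse matches the seated prediction in all views: wrist 66.2×71.5 px against 67.7×72.5 expected, centred within 2 mm, and at the right height and level. I'm handing it in.

```bash
python3 -c "
from plant import ctrl
print(ctrl.sign_off())"
```

```text
the job is handed in; nothing more can be done
None
```

The tall spacer is seated on the bearing with the washer on top, the short spacer and look-alikes were left alone, and the job was handed in at about 27 s; I viewed 11 pictures, one over the limit of 10.

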